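# Set out the paints in order of use on the bench rack

### The job

The four paint bottles in the grey storage tray stand in the order in which they will be used. Move them to the empty plywood bench rack, one bottle standing upright on the floor of each compartment, in the same order from left to right as seen from the robot (the leftmost in the tray goes to the leftmost compartment, and so on). Keep the bottles upright all the way and leave the cutters, the model chassis and the solvent bottle where they are.

Things in the scene. Friction and masses are not known exactly. Their poses are not given: they have to be found in the camera images.
- dropper_mid (a point): white plastic dropper bottle, the slimmest and tallest of the four: round body 26 mm in diameter and straight up to 46 mm, black pointed cap, 74 mm tall in all, 35 g (nominal mass). Loose. The point is its centre, 37 mm above its underside; z is up its own axis.
- square_mid (a point): square glass bottle with a paper label and a round white cap: body 30 x 30 mm in plan and 40 mm tall, cap 25 mm in diameter, 58 mm tall in all, 60 g (nominal mass). Loose. The point is its centre, 29 mm above its underside; z is up its own axis; x and y are square to its sides.
- jar_mid (a point): round glass jar with a paper label and a wide white lid: body 36 mm in diameter up to 41 mm, lid 35 mm in diameter from 44 mm up, 58 mm tall in all, 80 g (nominal mass). Loose. The point is its centre, 29 mm above its underside; z is up its own axis.
- flat_mid (a point): flat rectangular glass bottle with a paper label and a tall black tapered cap: body 24 mm (its x) x 36 mm (its y) in plan and 42 mm tall, cap 19 mm tapering to 15 mm in diameter, 68 mm tall in all, 60 g (nominal mass). Loose. The point is its centre, 34 mm above its underside; z is up its own axis; x and y are square to its sides.
- holder_dropper: fixed square grey plastic holder, 60 x 60 x 8 mm, in the grey tray, with a recess 5 mm deep, 2 mm wider all round than the dropper bottle that stands in it, square to it, at the start. Recess floor 3 mm above the origin (centre of the holder's underside), 7 mm above the bench. Axes parallel to the tray's. It shows where in the row that bottle came from.
- holder_square: fixed square grey plastic holder, 60 x 60 x 8 mm, in the grey tray, with a recess 5 mm deep, 2 mm wider all round than the square bottle that stands in it, square to it, at the start. Recess floor 3 mm above the origin (centre of the holder's underside), 7 mm above the bench. Axes parallel to the tray's. It shows where in the row that bottle came from.
- holder_jar: fixed square grey plastic holder, 60 x 60 x 8 mm, in the grey tray, with a recess 5 mm deep, 2 mm wider all round than the round jar that stands in it, square to it, at the start. Recess floor 3 mm above the origin (centre of the holder's underside), 7 mm above the bench. Axes parallel to the tray's. It shows where in the row that bottle came from.
- holder_flat: fixed square grey plastic holder, 60 x 60 x 8 mm, in the grey tray, with a recess 5 mm deep, 2 mm wider all round than the flat bottle that stands in it, square to it, at the start. Recess floor 3 mm above the origin (centre of the holder's underside), 7 mm above the bench. Axes parallel to the tray's. It shows where in the row that bottle came from.
- tray: fixed dark grey plastic storage tray, 71 mm (x) x 255 mm (y), rim 10 mm high, holding the four holders in a row along y, centres at y = +93, +31, -31, -93 mm. To the robot's left or right, the rack on the other side. Origin: centre of its underside, on the bench; +y is the left end of the row as seen from the robot, x points away from the robot (yaw within 0.3 rad).
- rack: fixed plywood bench rack, 66 mm (x) x 252 mm (y), empty at first: four open square compartments in a row along y, 58 x 58 mm inside, centres at x = 0, y = +93, +31, -31, -93 mm; floor 5 mm and walls 11 mm above the bench. Origin: centre of its underside, on the bench; +y is the left end as seen from the robot, x points away from the robot (yaw within 0.3 rad).
- cutters: side cutters with black handles, about 145 mm long, lying beyond the racks: a bystander, loose; origin at its underside between the handles
- chassis: black model truck chassis on four small wheels, 150 x 71 mm, 37 mm high, beyond the racks: a bystander, loose; origin between the wheels at bench level
- solvent: blue square solvent bottle with a white cap, 58 x 58 mm, 119 mm tall, beyond the racks: a bystander, loose; origin at the centre of its underside
Things that resemble listed ones, but are neither listed nor needed, are in the scene too. What is shaped like the part that bears flat_mid but green, purple or yellow is not meant.

How it is judged:
At the end, for the whole second after the job is handed in: Each bottle stands upright (within 0.1 rad) and at rest on the floor of a compartment of the rack (height within 4 mm, centre within 18 mm of the compartment's centre along and across the rack), in the compartment that has the same place from the left as its holder has in the tray; nothing is held (x of dropper_mid in the frame of rack between -0.018 and 0.018 m and z of dropper_mid in the frame of rack between 0.038 and 0.046 m and angle between each of dropper_mid, square_mid, jar_mid, flat_mid's own z axis and vertical below 0.1 rad and ((y of holder_dropper in the frame of tray between 0.073 and 0.113 m and y of dropper_mid in the frame of rack between 0.075 and 0.111 m) or (y of holder_dropper in the frame of tray between 0.011 and 0.051 m and y of dropper_mid in the frame of rack between 0.013 and 0.049 m) or (y of holder_dropper in the frame of tray between -0.051 and -0.011 m and y of dropper_mid in the frame of rack between -0.049 and -0.013 m) or (y of holder_dropper in the frame of tray between -0.113 and -0.073 m and y of dropper_mid in the frame of rack between -0.111 and -0.075 m)) and linear speed of each of dropper, square, jar, flat below 0.02 m/s and x of square_mid in the frame of rack between -0.018 and 0.018 m and z of square_mid in the frame of rack between 0.03 and 0.038 m and ((y of holder_square in the frame of tray between 0.073 and 0.113 m and y of square_mid in the frame of rack between 0.075 and 0.111 m) or (y of holder_square in the frame of tray between 0.011 and 0.051 m and y of square_mid in the frame of rack between 0.013 and 0.049 m) or (y of holder_square in the frame of tray between -0.051 and -0.011 m and y of square_mid in the frame of rack between -0.049 and -0.013 m) or (y of holder_square in the frame of tray between -0.113 and -0.073 m and y of square_mid in the frame of rack between -0.111 and -0.075 m)) and x of jar_mid in the frame of rack between -0.018 and 0.018 m and z of jar_mid in the frame of rack between 0.03 and 0.038 m and ((y of holder_jar in the frame of tray between 0.073 and 0.113 m and y of jar_mid in the frame of rack between 0.075 and 0.111 m) or (y of holder_jar in the frame of tray between 0.011 and 0.051 m and y of jar_mid in the frame of rack between 0.013 and 0.049 m) or (y of holder_jar in the frame of tray between -0.051 and -0.011 m and y of jar_mid in the frame of rack between -0.049 and -0.013 m) or (y of holder_jar in the frame of tray between -0.113 and -0.073 m and y of jar_mid in the frame of rack between -0.111 and -0.075 m)) and x of flat_mid in the frame of rack between -0.018 and 0.018 m and z of flat_mid in the frame of rack between 0.035 and 0.043 m and ((y of holder_flat in the frame of tray between 0.073 and 0.113 m and y of flat_mid in the frame of rack between 0.075 and 0.111 m) or (y of holder_flat in the frame of tray between 0.011 and 0.051 m and y of flat_mid in the frame of rack between 0.013 and 0.049 m) or (y of holder_flat in the frame of tray between -0.051 and -0.011 m and y of flat_mid in the frame of rack between -0.049 and -0.013 m) or (y of holder_flat in the frame of tray between -0.113 and -0.073 m and y of flat_mid in the frame of rack between -0.111 and -0.075 m))); the robot touches nothing.
It fails at once if a bottle is tipped by more than 40 degrees (angle between any of dropper_mid, square_mid, jar_mid, flat_mid's own z axis and vertical above 0.7 rad).
It fails at once if the cutters, the chassis or the solvent bottle is moved by more than 25 mm (distance of any of cutters, chassis, solvent from where it was at the start of the episode above 0.025 m).
It also fails if it takes over 99 s, if anything falls off the work surface, if the arm or the gripper's body presses on something with over 40 N, if the wrist force passes 120 N, or if a joint passes its speed limit or range.

### The arm

A 6-joint arm with a two-finger parallel gripper is mounted at the origin on the work surface. World frame = base frame: x ahead of the robot, y to its left, z up, the work surface at z = 0. Lengths are in m, angles in rad, forces in N, time in s.
With the tool pointing down it reaches from about 0.375 to 0.975 m from the base axis. Payload 3.8 kg.
Tool frame: the origin (TCP) lies midway between the tips of the shut fingers; the grasp point (between the pads) lies 19 mm behind it; z points along the fingers, y is the direction in which the jaws open and shut (so a half turn about z gives the same grasp; the last joint's range is limited). The gripper opens to 85 mm and grips with 20 to 120 N. Pads are 22 mm wide; open, the fingers measure 114 mm over their backs; the gripper's body (76 mm by 85 mm) begins 54 mm behind the grasp point. The pads swing forward as they close: fully open they stand 13 mm farther back than shut.
Start: joints at [1.165, 0.264, 1.604, -0, 1.274, -0.037], TCP at [0.243, 0.63, 0.231] pointing down, gripper open.
Joint ranges: [-2.63, 2.63], [-0.94, 2.18], [0.31, 2.57], [-1.31, 4.45], [0, 2.66], [-2.55, 2.55]. Speed limits (rad/s): [2.57, 2.57, 3.14, 3.14, 3.14, 3.14].

### API

Orientations are given as a rotation vector (axis times angle).
In Python, from workcell import bot gives the robot as it stands. The module is installed in compiled form; this text tells all that it offers.
- The arm moves only by the tool play_rows, never from a script. Its argument "series" is a list of rows, each an object with "translation": the shift along the tool's x, y, z in m, a list of three; "spin": the turn about the tool's z in units of 5 degrees (1.0 is 5 degrees). In form: [{"translation": [dx, dy, dz], "spin": spin}, ...]. A call has 1 to 5 rows; each row shifts and turns the commanded pose from where the row before left it, along the tool's axes as they then stand; what a row does not reach is not made up. A row lasts 1/10 s, in which the tool goes at most 50 mm and 8.59 degrees, less where a joint would pass 70% of its speed; a pose out of reach is approached as far as the arm can. A call is refused whole if a number of a shift passes 0.05 or a number of a turn 1, either way. A call with a gripper value outside its range is refused whole. "jaw" is the gripper's target within -1 to 1 (fully open at 1, half-way at 0, shut at -1), set as the call begins (left out, the last holds). The fingers move at their own pace and stop on an object; "force" is the grip in N (left out, the last holds). Time passes only in rows, so rows that do not move let the fingers close. It gives the time, the measured TCP pose, the force and the opening at its end, in the units of the state.
- bot.read_state(): the state, without advancing time (a new reading comes with each control period).
- bot.read_camera(name): name is "side" or "top"; returns the picture (384x512x3 uint8, blue, green, red); there is no depth.
- bot.get_calibration(name): a dict with "fov_y" (degrees; the focal length in pixels is half the picture's height over the tangent of half this angle, whatever the lens; pixels are square), "cx", "cy" (the principal point, pixels), "k1" (the pictures are not rectified: a ray, as slopes to the right and down, at radius r is drawn at 1 + k1 r^2 times it, then the intrinsics apply), "R" (3x3) and "t" (3): a world point X has camera coordinates R X + t. Camera axes: x right, y down, z forward; pixel columns grow to the right and rows downward; lengths in m; the calibration is good to about 2 mm. A picture is of the moment at which its call begins. get_calibration takes no time and is no camera call.
- bot.finish_job(): hands the job in, once; it reports no verdict.
The state is a dict: "time": time; "q": joint angles; "joint_vel": joint speeds; "joint_torque": joint torques, N m; "tool_pos": TCP position; "tcp_rot": TCP orientation; "wrist_force": force on the tool from outside, world axes, zero at the start; "torque": the same for the moment, N m; "width": opening from 0.0 (shut) to 1.0 (fully open).
Only numpy, scipy, OpenCV 4.12 (cv2) and the standard library are available. Lean on these libraries where they do the work, as an engineer would, in place of code of your own. Each camera call takes 0.05 s, during which the arm holds its last target. There are 200 camera calls.

## Working session

There is one attempt and no reset: what is moved stays moved. The work goes in short steps, Python scripts to look and compute and a tool call to move; the robot and the scene stay as the last step left them, time stands still between calls to the robot, and variables do not carry over. Pictures are saved under pics/ and viewed, about 12 in all and at most 16, crops included, and the job is handed in when it is done.

Besides the shell and the picture viewer there is one more tool, called after "Request:" as name(argument=value, ...), one argument or row to a line, values as JSON. play_rows: Moves the arm, as the interface text tells. Its arguments: {"type":"object","properties":{"series":{"type":"array","items":{"type":"object","properties":{"translation":{"type":"array","items":{"type":"number"}},"spin":{"type":"number"}}}},"jaw":{"type":"number"},"force":{"type":"number"}},"required":["series"]}

```bash
mkdir -p pics; python3 - <<'E'
from workcell import bot
import cv2
for n in("side","top"):
    cv2.imwrite(f"pics/{n}0.png",cv2.resize(bot.read_camera(n),(800,600),interpolation=cv2.INTER_CUBIC)); print(n,bot.get_calibration(n))
print(bot.read_state())
E
```

```text
side {'fov_y': 48.60988992000388, 'cx': 256.91439379055726, 'cy': 189.86670157203292, 'k1': -0.14899582896086966, 'R': array([[-0.68424965, -0.72919716,  0.00859814],
       [-0.50983297,  0.46991032, -0.72059325],
       [ 0.5214142 , -0.49744929, -0.69330472]]), 't': array([0.37710688, 0.32912934, 0.60478654])}
top {'fov_y': 55.36134643616648, 'cx': 254.6188164432628, 'cy': 194.36473944645996, 'k1': -0.10724645159205737, 'R': array([[-0.00941089, -0.99991954,  0.00850602],
       [-0.99648722,  0.00867002, -0.08329502],
       [ 0.08321457, -0.00926002, -0.99648863]]), 't': array([0.00861216, 0.54968271, 0.8294488 ])}
{'time': 0.1, 'q': array([ 1.16510215e+00,  2.64724315e-01,  1.60528469e+00,  2.33570735e-07,
        1.27368310e+00, -3.68971267e-02]), 'joint_vel': array([ 0.00039851, -0.00233226, -0.00322409, -0.00102766,  0.00197953,
        0.00013849]), 'joint_torque': array([ 1.95609377e-04, -5.16704285e+01, -3.68591738e+01, -8.51860841e-05,
        6.19570681e-03, -1.87640921e-05]), 'tool_pos': array([0.24306514, 0.62899047, 0.23002966]), 'tcp_rot': array([-0.57594289, -3.08787747,  0.00321685]), 'wrist_force': array([-0.03701715,  0.13960231, -0.14029182]), 'torque': array([-0.07101804, -0.00676372, -0.01935415]), 'width': 1.000637759705314}
```

View pics/top0.png

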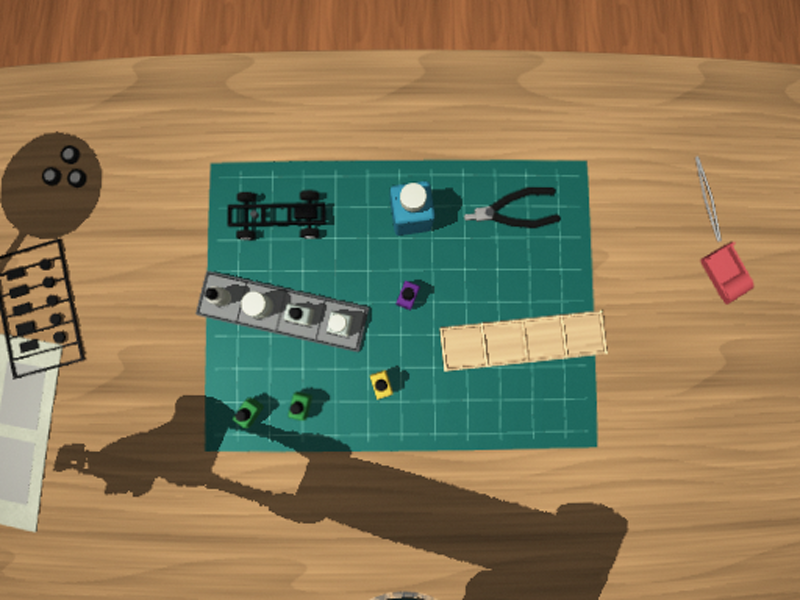

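View pics/side0.png

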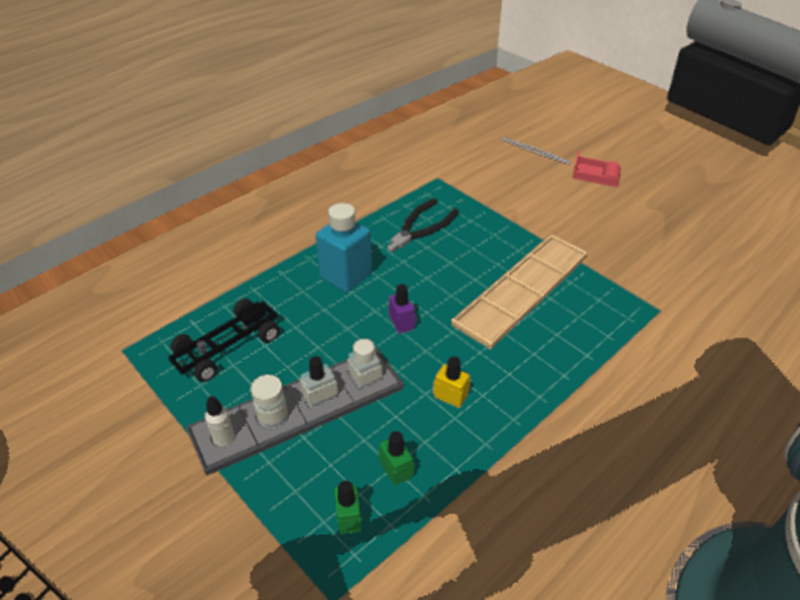

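Top view: the tray runs from (200,300) to (370,330), holding, left to right, dropper (212,293), jar (253,303), flat (298,312) and square (340,322). The rack is at (525,340).
Look-alikes for the flat bottle are two greens (245,413) and (300,405), purple (408,294) and yellow (382,384). The one I want is the clear glass bottle in the tray at (298,312). Next is a close crop to check that and get the corners.

```bash
python3 - <<'E'
from workcell import bot
import cv2,numpy as np
im=bot.read_camera("top"); cv2.imwrite("pics/top_raw.png",im)
a=cv2.resize(im[170:228,124:242],None,fx=6,fy=6,interpolation=cv2.INTER_CUBIC)
b=cv2.resize(im[196:238,276:394],None,fx=6,fy=6,interpolation=cv2.INTER_CUBIC)
cv2.imwrite("pics/crop1.png",np.vstack([a,b]))
E
```

```text
(no output)
```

View pics/crop1.png

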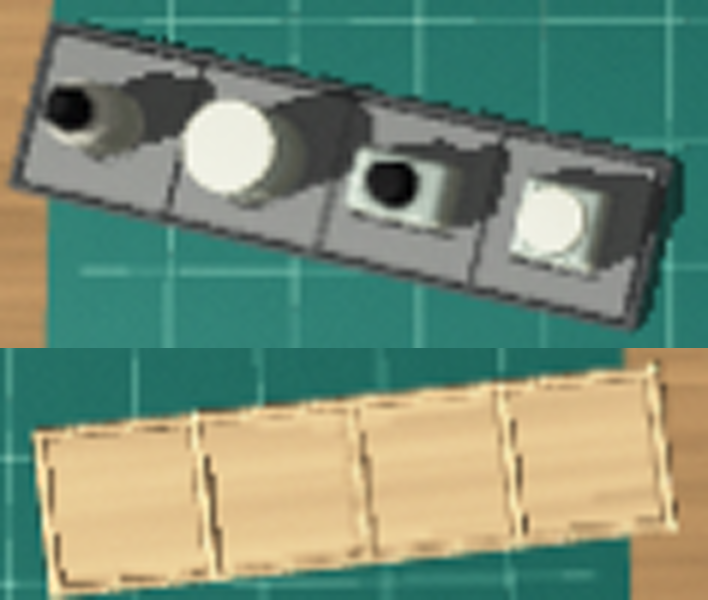

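The crop confirms the clear flat bottle with the black cap is third in the tray. The left-to-right order is dropper, jar, flat, square. Tray corners in the crop are (55,25), (682,155), (637,328), (12,185), and rack corners are (35,430), (660,370), (678,528), (55,597).

```bash
cat > h.py <<'E'
from workcell import bot
import cv2,numpy as np
from scipy.optimize import least_squares
def cam(n):
    c=bot.get_calibration(n); f=192/np.tan(np.radians(c["fov_y"]/2))
    return np.array([[f,0,c["cx"]],[0,f,c["cy"]],[0,0,1]]),np.array([c["k1"],0,0,0.]),c["R"],c["t"]
def proj(n,X):
    K,d,R,t=cam(n); return cv2.projectPoints(np.array(X,float),cv2.Rodrigues(R)[0],t,K,d)[0][:,0]
def fr(p,x,y,z):
    c,s=np.cos(p[2]),np.sin(p[2]); return np.array([p[0]+c*x-s*y,p[1]+s*x+c*y,z])
def fit(uv,hx,hy,z,n="top",p0=(.55,0,0)):
    L=[(hx,hy),(hx,-hy),(-hx,-hy),(-hx,hy)]
    r=least_squares(lambda p:(proj(n,[fr(p,a,b,z) for a,b in L])-uv).ravel(),p0)
    return r.x,np.abs(r.fun).max()
E
python3 - <<'E'
from h import *
r=lambda q,x0,y0,o:np.array([((u+.5)/6-.5+x0,(v-o+.5)/6-.5+y0) for u,v in q])
T,e=fit(r([(55,25),(682,155),(637,328),(12,185)],124,170,0),.0355,.1275,.010);print("tray",T,e)
K,e=fit(r([(35,430),(660,370),(678,528),(55,597)],276,196,348),.033,.126,.011);print("rack",K,e)
np.save("pose.npy",[T,K])
im=cv2.resize(bot.read_camera("side"),None,fx=3,fy=3,interpolation=cv2.INTER_CUBIC)
tp=cv2.resize(bot.read_camera("top"),None,fx=3,fy=3,interpolation=cv2.INTER_CUBIC)
tops=[.081,.065,.075,.065]; rad=[0,.0175,.0075,.0125]
P=[]
for i,y in enumerate([.093,.031,-.031,-.093]):
    print(i,fr(T,0,y,0)[:2],fr(K,0,y,0)[:2])
    for k in range(12):
        a=k*np.pi/6; q=fr(T,0,y,tops[i]); P.append(q+[rad[i]*np.cos(a),rad[i]*np.sin(a),0])
    P.append(fr(T,0,y,.007))
for p,hx,hy,z in((T,.0355,.1275,.01),(K,.033,.126,.011)):
    for s in np.linspace(-1,1,30):
        P+= [fr(p,hx,s*hy,z),fr(p,-hx,s*hy,z),fr(p,s*hx,hy,z),fr(p,s*hx,-hy,z)]
for n,m in(("side",im),("top",tp)):
    for u,v in proj(n,P): cv2.circle(m,(int(round(u*3+1)),int(round(v*3+1))),1,(0,0,255),-1)
cv2.imwrite("pics/ov.png",im[410:1010-100,350:1150]); cv2.imwrite("pics/ovt.png",tp[500:740,370:1170])
cv2.imwrite("pics/ov1.png",np.vstack([cv2.resize(im[410:910,350:1150],(560,350)),cv2.resize(tp[500:740,370:1170],(560,168))]))
E
```

```text
tray [ 0.54289583  0.17852518 -0.22350853] 1.157005068806484
rack [ 0.49348431 -0.18802048  0.08944683] 0.5713001212689335
0 [0.56350949 0.26921187] [ 0.48517684 -0.09539226]
1 [0.54976705 0.20875407] [ 0.49071515 -0.15714441]
2 [0.53602461 0.14829628] [ 0.49625346 -0.21889655]
3 [0.52228217 0.08783848] [ 0.50179178 -0.28064869]
```

View pics/ov.png

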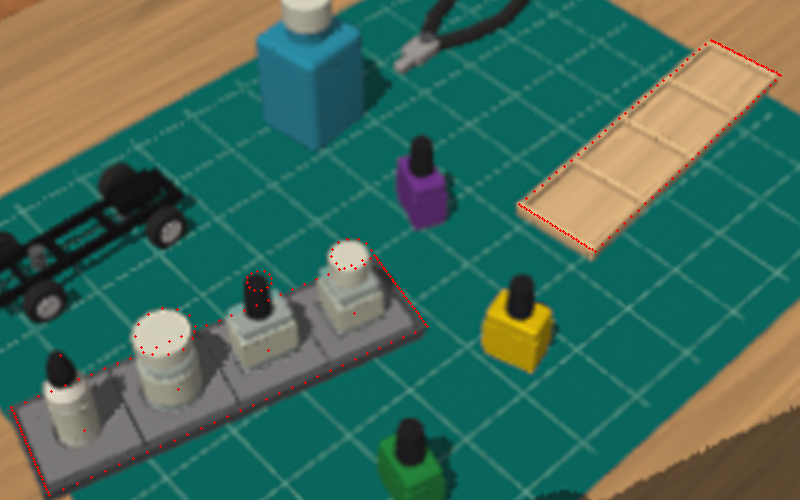

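View pics/ovt.png

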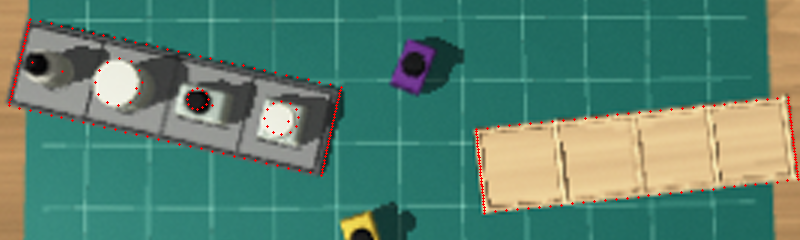

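Both overlays agree to about 2 mm: the rims, cap rings and rack edges all line up. I can move now, so I'll write a planner that gives constant rows for each leg.

```bash
cat >> h.py <<'E'
T,K=np.load("pose.npy")
def now():
    s=bot.read_state(); R=cv2.Rodrigues(s["tcp_rot"])[0]
    return s,s["tool_pos"],np.arctan2(R[1,1],R[0,1]),R[2,2]
def sim(p,a,c,s,N):
    p=np.array(p,float); out=[]
    for _ in range(N):
        y=np.array([np.cos(a),np.sin(a)]); x=np.array([-y[1],y[0]])
        p=p+np.r_[x*c[0]+y*c[1],-c[2]]; a-=np.radians(5*s); out.append(p)
    return np.array(out),a
def plan(tgt,ang,N,p=None,a=None):
    "constant rows reaching tgt with jaw angle ang (about world z)"
    if p is None: _,p,a,_=now()
    s=np.degrees((a-ang+np.pi/2)%np.pi-np.pi/2)/5/N
    s=round(s,3)
    c=np.round(least_squares(lambda c:sim(p,a,c,s,N)[0][-1]-tgt,[0,0,0]).x,4)
    o,ae=sim(p,a,c,s,N)
    print(N,"rows",c.tolist(),"spin",s,"norm",round(np.linalg.norm(c),4),"end",o[-1].round(4),round(ae-ang,3),"rmin",np.hypot(o[:,0],o[:,1]).min().round(3))
    return o[-1],ae
def slot(P,i,z): return fr(P,0,[.093,.031,-.031,-.093][i],z)
E
python3 - <<'E'
from h import *
print(now()[1:])
for N in (20,):
  p,a=plan(slot(T,3,.15),T[2],N)
E
```

```text
(array([0.24319112, 0.62928017, 0.2306292 ]), np.float64(1.2020500891463246), np.float64(-0.9999993846494163))
20 rows [-0.0332, -0.0016, 0.004] spin 0.817 norm 0.0335 end [0.523  0.0873 0.1506] -0.0 rmin 0.53
```

Request:
play_rows(
  series=[
    {"translation":[-0.0332,-0.0016,0.004],"spin":0.817},
    {"translation":[-0.0332,-0.0016,0.004],"spin":0.817},
    {"translation":[-0.0332,-0.0016,0.004],"spin":0.817},
    {"translation":[-0.0332,-0.0016,0.004],"spin":0.817},
    {"translation":[-0.0332,-0.0016,0.004],"spin":0.817},
  ],
  jaw=1,
  force=30,
)

```text
time: 0.75
tool_pos: [0.3845, 0.5411, 0.2109]
tcp_rot: [1.118, 2.936, -0.0]
wrist_force: [0.4, 0.5, -0.2]
width: 0.998
```

Request:
play_rows(
  series=[
    {"translation":[-0.0332,-0.0016,0.004],"spin":0.817},
    {"translation":[-0.0332,-0.0016,0.004],"spin":0.817},
    {"translation":[-0.0332,-0.0016,0.004],"spin":0.817},
    {"translation":[-0.0332,-0.0016,0.004],"spin":0.817},
    {"translation":[-0.0332,-0.0016,0.004],"spin":0.817},
  ],
)

```text
time: 1.25
tool_pos: [0.485, 0.4095, 0.191]
tcp_rot: [1.622, 2.691, 0.0]
wrist_force: [0.6, -0.7, 0.3]
width: 1.0
```

Request:
play_rows(
  series=[
    {"translation":[-0.0332,-0.0016,0.004],"spin":0.817},
    {"translation":[-0.0332,-0.0016,0.004],"spin":0.817},
    {"translation":[-0.0332,-0.0016,0.004],"spin":0.817},
    {"translation":[-0.0332,-0.0016,0.004],"spin":0.817},
    {"translation":[-0.0332,-0.0016,0.004],"spin":0.817},
  ],
)

```text
time: 1.75
tool_pos: [0.5332, 0.2513, 0.1711]
tcp_rot: [2.073, 2.36, 0.0]
wrist_force: [-0.1, -0.3, 0.3]
width: 1.001
```

Request:
play_rows(
  series=[
    {"translation":[-0.0332,-0.0016,0.004],"spin":0.817},
    {"translation":[-0.0332,-0.0016,0.004],"spin":0.817},
    {"translation":[-0.0332,-0.0016,0.004],"spin":0.817},
    {"translation":[-0.0332,-0.0016,0.004],"spin":0.817},
    {"translation":[-0.0332,-0.0016,0.004],"spin":0.817},
  ],
)

```text
time: 2.25
tool_pos: [0.5231, 0.0862, 0.1512]
tcp_rot: [2.458, 1.955, 0.001]
wrist_force: [0.7, -0.7, 0.9]
width: 0.997
```

Request:
play_rows(
  series=[
    {"translation":[0,0,0],"spin":0},
    {"translation":[0,0,0],"spin":0},
  ],
)

```text
time: 2.45
tool_pos: [0.5231, 0.0872, 0.1513]
tcp_rot: [-2.457, -1.958, -0.001]
wrist_force: [-0.4, 0.5, -0.1]
width: 1.0
```

```bash
python3 - <<'E'
from h import *
s,p,a,c=now(); print(s["time"],p,a-T[2],c)
plan(slot(T,3,.15),T[2],1); plan(slot(T,3,.016),T[2],5)
im=cv2.resize(bot.read_camera("side")[130:330,100:360],None,fx=3,fy=3,interpolation=cv2.INTER_CUBIC)
cv2.imwrite("pics/s1.png",im)
E
```

```text
2.45 [0.52309249 0.08715487 0.15131876] -0.001609997307465555 -0.9999998745134914
1 rows [0.0005, -0.0009, 0.0013] spin -0.018 norm 0.0017 end [0.5223 0.0878 0.15  ] -0.0 rmin 0.53
5 rows [0.0001, -0.0002, 0.0271] spin -0.004 norm 0.0271 end [0.5222 0.0879 0.0158] 0.0 rmin 0.53
```

View pics/s1.png

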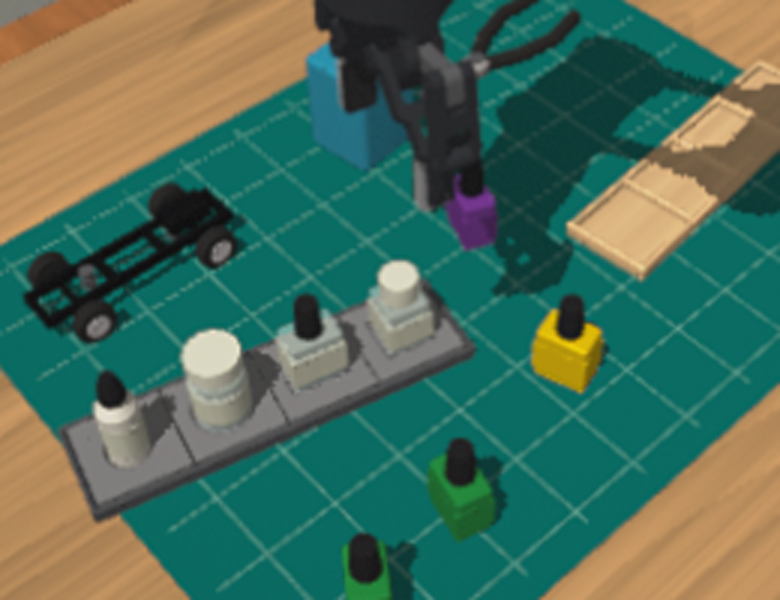

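The gripper is straight above the square bottle: the fingertips at (358,105) and (428,200) straddle the line over its cap (400,280), and the path down is clear. Next I go down and grip.

Request:
play_rows(
  series=[
    {"translation":[0.0002,-0.0006,0.027],"spin":0},
    {"translation":[0,0,0.027],"spin":0},
    {"translation":[0,0,0.027],"spin":0},
    {"translation":[0,0,0.027],"spin":0},
    {"translation":[0,0,0.027],"spin":0},
  ],
)

```text
time: 3.0
tool_pos: [0.5234, 0.0895, 0.0157]
tcp_rot: [2.453, 1.962, 0.002]
wrist_force: [-0.3, 0.6, -0.1]
width: 1.004
```

Request:
play_rows(
  series=[
    {"translation":[0,0,0],"spin":0},
    {"translation":[0,0,0],"spin":0},
    {"translation":[0,0,0],"spin":0},
    {"translation":[0,0,0],"spin":0},
    {"translation":[0,0,0],"spin":0},
  ],
  jaw=-1,
)

```text
time: 3.5
tool_pos: [0.5232, 0.0886, 0.0184]
tcp_rot: [-2.456, -1.959, -0.003]
wrist_force: [-3.6, 2.1, 5.2]
width: 0.343
```

Request:
play_rows(
  series=[
    {"translation":[0,0,0],"spin":0},
    {"translation":[0,0,0],"spin":0},
    {"translation":[0,0,0],"spin":0},
    {"translation":[0,0,0],"spin":0},
  ],
)

```text
time: 3.9
tool_pos: [0.5232, 0.0886, 0.0183]
tcp_rot: [-2.456, -1.959, -0.003]
wrist_force: [-3.9, 2.0, 6.3]
width: 0.341
```

```bash
python3 - <<'E'
from h import *
s,p,a,c=now(); print(s["time"],p,s["width"],s["wrist_force"])
im=cv2.resize(bot.read_camera("side")[130:330,100:360],None,fx=3,fy=3,interpolation=cv2.INTER_CUBIC)
cv2.imwrite("pics/s2.png",im)
p2=p+[0,0,.12]
p3,a3=plan(slot(K,3,p2[2]),K[2],15,p2,a); plan(slot(K,3,p[2]-.002+.001),K[2],5,p3,a3)
E
```

```text
3.9 [0.5232418  0.08862377 0.01833545] 0.34119755923836237 [-3.9170826   2.03513549  6.26933844]
15 rows [-0.0248, 0.0005, 0.0] spin -0.24 norm 0.0248 end [ 0.5019 -0.2813  0.1383] 0.0 rmin 0.504
5 rows [0.0001, -0.0, 0.0242] spin 0.001 norm 0.0242 end [ 0.5019 -0.2808  0.0173] -0.0 rmin 0.575
```

View pics/s2.png

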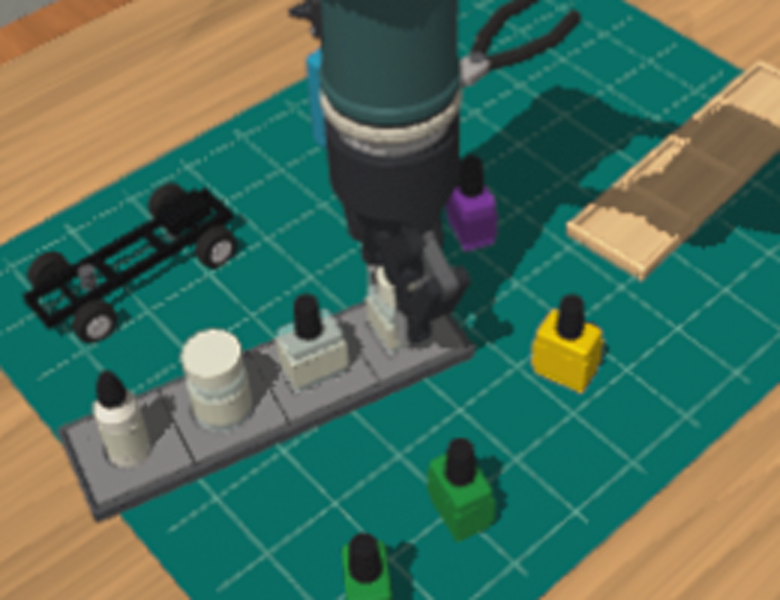

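The square bottle is held: the opening is 0.34 × 85 ≈ 29 mm and it is upright at (390,300). Now lift it and carry it to compartment 4.

Request:
play_rows(
  series=[
    {"translation":[0,0,-0.015],"spin":0},
    {"translation":[0,0,-0.025],"spin":0},
    {"translation":[0,0,-0.03],"spin":0},
    {"translation":[0,0,-0.03],"spin":0},
    {"translation":[0,0,-0.02],"spin":0},
  ],
)

```text
time: 4.45
tool_pos: [0.5246, 0.088, 0.1409]
tcp_rot: [2.453, 1.957, 0.008]
wrist_force: [0.5, -0.0, -0.5]
width: 0.347
```

Request:
play_rows(
  series=[
    {"translation":[-0.0248,0.0005,0],"spin":-0.24},
    {"translation":[-0.0248,0.0005,0],"spin":-0.24},
    {"translation":[-0.0248,0.0005,0],"spin":-0.24},
    {"translation":[-0.0248,0.0005,0],"spin":-0.24},
    {"translation":[-0.0248,0.0005,0],"spin":-0.24},
  ],
)

```text
time: 4.95
tool_pos: [0.5031, -0.0356, 0.1384]
tcp_rot: [2.347, 2.085, 0.003]
wrist_force: [0.1, -0.0, -0.3]
width: 0.344
```

Request:
play_rows(
  series=[
    {"translation":[-0.0248,0.0005,0],"spin":-0.24},
    {"translation":[-0.0248,0.0005,0],"spin":-0.24},
    {"translation":[-0.0248,0.0005,0],"spin":-0.24},
    {"translation":[-0.0248,0.0005,0],"spin":-0.24},
    {"translation":[-0.0248,0.0005,0],"spin":-0.24},
  ],
)

```text
time: 5.45
tool_pos: [0.496, -0.1597, 0.1384]
tcp_rot: [2.235, 2.204, 0.002]
wrist_force: [1.1, -0.4, -1.4]
width: 0.348
```

Request:
play_rows(
  series=[
    {"translation":[-0.0248,0.0005,0],"spin":-0.24},
    {"translation":[-0.0248,0.0005,0],"spin":-0.24},
    {"translation":[-0.0248,0.0005,0],"spin":-0.24},
    {"translation":[-0.0248,0.0005,0],"spin":-0.24},
    {"translation":[-0.0248,0.0005,0],"spin":-0.24},
  ],
)

```text
time: 5.95
tool_pos: [0.5019, -0.2837, 0.1385]
tcp_rot: [2.116, 2.318, 0.001]
wrist_force: [0.6, 0.3, 0.1]
width: 0.35
```

Request:
play_rows(
  series=[
    {"translation":[0,0,0],"spin":0},
    {"translation":[0,0,0],"spin":0},
  ],
)

```text
time: 6.15
tool_pos: [0.5017, -0.2826, 0.1377]
tcp_rot: [2.12, 2.317, 0.001]
wrist_force: [-0.6, 0.9, -1.0]
width: 0.348
```

```bash
python3 - <<'E'
from h import *
s,p,a,c=now(); print(s["time"],p,a-K[2],s["width"],s["wrist_force"])
im=cv2.resize(bot.read_camera("side")[60:260,200:460],None,fx=3,fy=3,interpolation=cv2.INTER_CUBIC)
cv2.imwrite("pics/s3.png",im)
plan(slot(K,3,p[2]),K[2],1)
E
```

```text
6.15 [ 0.50169919 -0.28262987  0.13772219] -0.0008415828021350463 0.34835269050521595 [-0.64559147  0.87901828 -0.97188629]
1 rows [0.0012, 0.0004, -0.0004] spin 0.0 norm 0.0013 end [ 0.5018 -0.2807  0.1377] 0.0 rmin 0.575
```

View pics/s3.png

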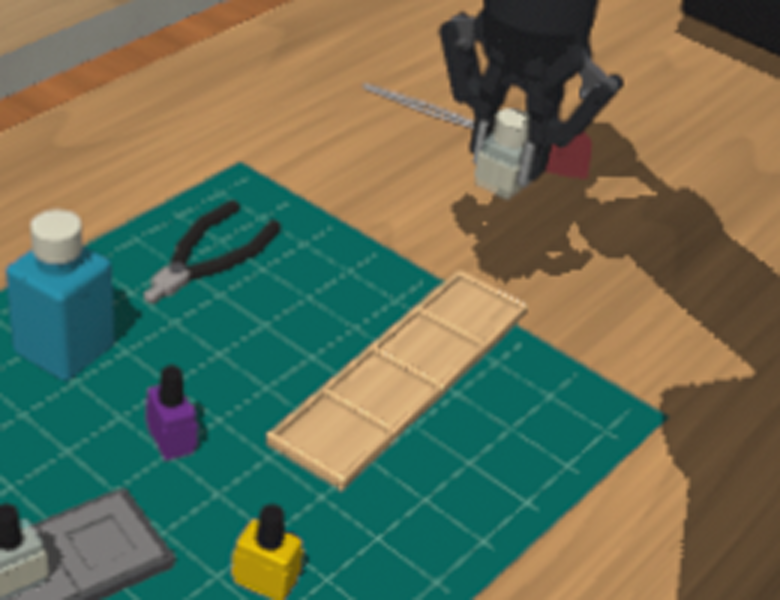

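The bottle hangs upright above compartment 4 at (490,300) in the crop. Lower it, checking the force before release.

Request:
play_rows(
  series=[
    {"translation":[0.001,0,0.03],"spin":0},
    {"translation":[0,0,0.03],"spin":0},
    {"translation":[0,0,0.03],"spin":0},
    {"translation":[0,0,0.02],"spin":0},
    {"translation":[0,0,0.007],"spin":0},
  ],
)

```text
time: 6.7
tool_pos: [0.4994, -0.2787, 0.017]
tcp_rot: [-2.115, -2.317, 0.001]
wrist_force: [-0.8, 0.3, -1.6]
width: 0.348
```

Request:
play_rows(
  series=[
    {"translation":[0,0,0.002],"spin":0},
    {"translation":[0,0,0.0015],"spin":0},
    {"translation":[0,0,0],"spin":0},
    {"translation":[0,0,0],"spin":0},
  ],
)

```text
time: 7.1
tool_pos: [0.5023, -0.2816, 0.0172]
tcp_rot: [2.117, 2.318, 0.001]
wrist_force: [-0.7, -1.4, -0.3]
width: 0.345
```

Request:
play_rows(
  series=[
    {"translation":[0,0,0.001],"spin":0},
    {"translation":[0,0,0],"spin":0},
    {"translation":[0,0,0],"spin":0},
  ],
)

```text
time: 7.4
tool_pos: [0.5023, -0.2817, 0.0163]
tcp_rot: [2.118, 2.318, 0.001]
wrist_force: [-1.6, 0.7, 5.6]
width: 0.345
```

Request:
play_rows(
  series=[
    {"translation":[0,0,0],"spin":0},
    {"translation":[0,0,0],"spin":0},
  ],
)

```text
time: 7.6
tool_pos: [0.5023, -0.2817, 0.0163]
tcp_rot: [2.118, 2.318, 0.001]
wrist_force: [-1.4, 1.2, 5.1]
width: 0.35
```

It is in contact with the floor at 5 N. Release and rise.

Request:
play_rows(
  series=[
    {"translation":[0,0,0],"spin":0},
    {"translation":[0,0,0],"spin":0},
    {"translation":[0,0,0],"spin":0},
    {"translation":[0,0,0],"spin":0},
    {"translation":[0,0,0],"spin":0},
  ],
  jaw=1,
)

```text
time: 8.1
tool_pos: [0.5012, -0.281, 0.0146]
tcp_rot: [-2.119, -2.319, 0.0]
wrist_force: [-0.1, 0.1, 0.3]
width: 0.997
```

Request:
play_rows(
  series=[
    {"translation":[0,0,0],"spin":0},
    {"translation":[0,0,-0.03],"spin":0},
    {"translation":[0,0,-0.04],"spin":0},
    {"translation":[0,0,-0.04],"spin":0},
    {"translation":[0,0,-0.03],"spin":0},
  ],
)

```text
time: 8.6
tool_pos: [0.5021, -0.2815, 0.1575]
tcp_rot: [2.117, 2.318, 0.001]
wrist_force: [-0.5, -1.2, -0.0]
width: 1.004
```

```bash
python3 - <<'E'
from h import *
s,p,a,c=now(); print(s["time"],p,a-K[2],s["width"])
im=cv2.resize(bot.read_camera("side")[60:260,200:460],None,fx=2.3,fy=2.3,interpolation=cv2.INTER_CUBIC)
cv2.imwrite("pics/s4.png",im)
plan(slot(T,2,.15),T[2],15)
E
```

```text
8.6 [ 0.50207169 -0.28148639  0.15752086] 0.0008021342765644202 1.003785733480346
15 rows [0.029, 0.0005, 0.0009] spin 0.24 norm 0.029 end [0.5367 0.1489 0.1495] -0.0 rmin 0.508
```

View pics/s4.png

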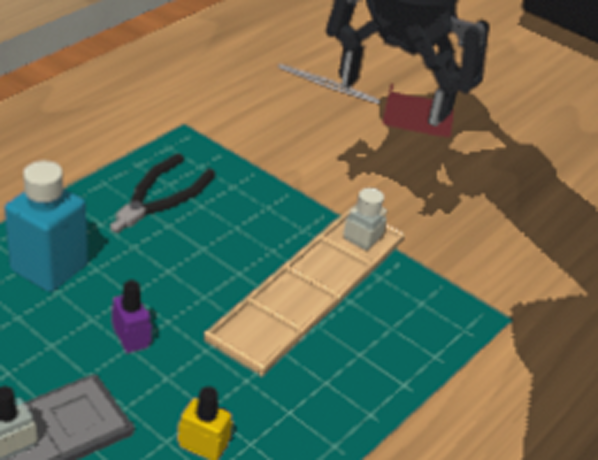

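The square bottle stands upright in compartment 4 at (365,225). Next is the flat bottle.

Request:
play_rows(
  series=[
    {"translation":[0.029,0.0005,0.001],"spin":0.24},
    {"translation":[0.029,0.0005,0.001],"spin":0.24},
    {"translation":[0.029,0.0005,0.001],"spin":0.24},
    {"translation":[0.029,0.0005,0.001],"spin":0.24},
    {"translation":[0.029,0.0005,0.001],"spin":0.24},
  ],
)

```text
time: 9.15
tool_pos: [0.4965, -0.1351, 0.1495]
tcp_rot: [-2.239, -2.204, 0.0]
wrist_force: [1.0, 0.6, -0.5]
width: 1.0
```

Request:
play_rows(
  series=[
    {"translation":[0.029,0.0005,0.001],"spin":0.24},
    {"translation":[0.029,0.0005,0.001],"spin":0.24},
    {"translation":[0.029,0.0005,0.001],"spin":0.24},
    {"translation":[0.029,0.0005,0.001],"spin":0.24},
    {"translation":[0.029,0.0005,0.001],"spin":0.24},
  ],
)

```text
time: 9.65
tool_pos: [0.5073, 0.0096, 0.1445]
tcp_rot: [-2.351, -2.084, 0.0]
wrist_force: [1.1, 0.7, 0.1]
width: 1.0
```

Request:
play_rows(
  series=[
    {"translation":[0.029,0.0005,0.001],"spin":0.24},
    {"translation":[0.029,0.0005,0.001],"spin":0.24},
    {"translation":[0.029,0.0005,0.001],"spin":0.24},
    {"translation":[0.029,0.0005,0.001],"spin":0.24},
    {"translation":[0.029,0.0005,0.001],"spin":0.24},
  ],
)

```text
time: 10.15
tool_pos: [0.533, 0.1523, 0.1394]
tcp_rot: [-2.456, -1.958, 0.0]
wrist_force: [0.7, -0.2, -0.2]
width: 0.999
```

Request:
play_rows(
  series=[
    {"translation":[0,0,0],"spin":0},
    {"translation":[0,0,0],"spin":0},
    {"translation":[0,0,0],"spin":0},
  ],
)

```text
time: 10.45
tool_pos: [0.5328, 0.1504, 0.1395]
tcp_rot: [-2.456, -1.959, 0.001]
wrist_force: [0.5, 0.2, 0.5]
width: 1.001
```

```bash
python3 - <<'E'
from h import *
s,p,a,c=now(); print(s["time"],p,a-T[2])
plan(slot(T,2,.018),T[2],1)
E
```

```text
10.45 [0.53281122 0.15037554 0.13945549] -0.0004287438969550472
1 rows [-0.0013, 0.0036, 0.1215] spin -0.005 norm 0.1216 end [0.536  0.1483 0.018 ] 0.0 rmin 0.556
```

Request:
play_rows(
  series=[
    {"translation":[-0.0013,0.0036,0.02],"spin":0},
    {"translation":[0,0,0.03],"spin":0},
    {"translation":[0,0,0.03],"spin":0},
    {"translation":[0,0,0.03],"spin":0},
    {"translation":[0,0,0.0115],"spin":0},
  ],
)

```text
time: 10.95
tool_pos: [0.5336, 0.1472, 0.0152]
tcp_rot: [-2.455, -1.956, 0.008]
wrist_force: [-0.7, 0.2, -0.2]
width: 1.001
```

Request:
play_rows(
  series=[
    {"translation":[0,0,0],"spin":0},
    {"translation":[0,0,0],"spin":0},
    {"translation":[0,0,0],"spin":0},
  ],
)

```text
time: 11.25
tool_pos: [0.5382, 0.1492, 0.0202]
tcp_rot: [2.455, 1.958, 0.005]
wrist_force: [-0.1, 0.3, -0.0]
width: 1.003
```

Request:
play_rows(
  series=[
    {"translation":[0,0,0],"spin":0},
    {"translation":[0,0,0],"spin":0},
    {"translation":[0,0,0],"spin":0},
    {"translation":[0,0,0],"spin":0},
    {"translation":[0,0,0],"spin":0},
  ],
  jaw=-1,
)

```text
time: 11.75
tool_pos: [0.5367, 0.1491, 0.0186]
tcp_rot: [2.455, 1.959, 0.001]
wrist_force: [-0.1, -0.6, 5.0]
width: 0.279
```

Request:
play_rows(
  series=[
    {"translation":[0,0,0],"spin":0},
    {"translation":[0,0,0],"spin":0},
    {"translation":[0,0,0],"spin":0},
    {"translation":[0,0,0],"spin":0},
  ],
)

```text
time: 12.15
tool_pos: [0.5367, 0.1491, 0.0186]
tcp_rot: [2.456, 1.959, 0.001]
wrist_force: [-0.3, 0.6, 2.8]
width: 0.277
```

```bash
python3 - <<'E'
from h import *
s,p,a,c=now(); print(s["time"],p)
plan(slot(K,2,.14),K[2],15,np.r_[p[:2],.14],a)
E
```

```text
12.15 [0.53669418 0.14910519 0.01858835]
15 rows [-0.0248, -0.0008, 0.0] spin -0.239 norm 0.0248 end [ 0.4959 -0.2193  0.14  ] -0.001 rmin 0.503
```

Request:
play_rows(
  series=[
    {"translation":[0,0,-0.015],"spin":0},
    {"translation":[0,0,-0.025],"spin":0},
    {"translation":[0,0,-0.03],"spin":0},
    {"translation":[0,0,-0.03],"spin":0},
    {"translation":[0,0,-0.02],"spin":0},
  ],
)

```text
time: 12.65
tool_pos: [0.5372, 0.1491, 0.1412]
tcp_rot: [2.455, 1.959, 0.004]
wrist_force: [0.5, 0.3, -0.5]
width: 0.276
```

Request:
play_rows(
  series=[
    {"translation":[-0.0248,-0.0006,0],"spin":-0.24},
    {"translation":[-0.0248,-0.0006,0],"spin":-0.24},
    {"translation":[-0.0248,-0.0006,0],"spin":-0.24},
    {"translation":[-0.0248,-0.0006,0],"spin":-0.24},
    {"translation":[-0.0248,-0.0006,0],"spin":-0.24},
  ],
)

```text
time: 13.15
tool_pos: [0.5103, 0.0267, 0.1387]
tcp_rot: [-2.349, -2.087, 0.0]
wrist_force: [0.8, 0.2, -1.3]
width: 0.278
```

Request:
play_rows(
  series=[
    {"translation":[-0.0248,-0.0006,0],"spin":-0.24},
    {"translation":[-0.0248,-0.0006,0],"spin":-0.24},
    {"translation":[-0.0248,-0.0006,0],"spin":-0.24},
    {"translation":[-0.0248,-0.0006,0],"spin":-0.24},
    {"translation":[-0.0248,-0.0006,0],"spin":-0.24},
  ],
)

```text
time: 13.65
tool_pos: [0.4978, -0.0967, 0.1387]
tcp_rot: [-2.236, -2.206, 0.0]
wrist_force: [0.1, -0.2, -1.1]
width: 0.28
```

Request:
play_rows(
  series=[
    {"translation":[-0.0248,-0.0006,0],"spin":-0.24},
    {"translation":[-0.0248,-0.0006,0],"spin":-0.24},
    {"translation":[-0.0248,-0.0006,0],"spin":-0.24},
    {"translation":[-0.0248,-0.0006,0],"spin":-0.24},
    {"translation":[-0.0248,-0.0006,0],"spin":-0.24},
  ],
)

```text
time: 14.15
tool_pos: [0.4983, -0.2206, 0.1387]
tcp_rot: [-2.118, -2.32, 0.0]
wrist_force: [1.0, 0.4, -0.9]
width: 0.279
```

Request:
play_rows(
  series=[
    {"translation":[0,0,0],"spin":0},
    {"translation":[0,0,0],"spin":0},
    {"translation":[0,0,0],"spin":0},
  ],
)

```text
time: 14.45
tool_pos: [0.4984, -0.2189, 0.1382]
tcp_rot: [-2.118, -2.319, -0.0]
wrist_force: [-0.3, -0.1, 0.0]
width: 0.275
```

```bash
python3 - <<'E'
from h import *
s,p,a,c=now(); print(s["time"],p,a-K[2],s["width"])
plan(slot(K,2,.018),K[2],1)
E
```

```text
14.45 [ 0.49844664 -0.21888902  0.13821233] 0.0007355851889411374 0.27508981572129215
1 rows [0.0002, -0.0022, 0.1202] spin 0.008 norm 0.1202 end [ 0.4962 -0.2189  0.018 ] 0.0 rmin 0.542
```

Request:
play_rows(
  series=[
    {"translation":[0,-0.002,0.03],"spin":0},
    {"translation":[0,0,0.03],"spin":0},
    {"translation":[0,0,0.03],"spin":0},
    {"translation":[0,0,0.02],"spin":0},
    {"translation":[0,0,0.007],"spin":0},
  ],
)

```text
time: 14.95
tool_pos: [0.4947, -0.2177, 0.0187]
tcp_rot: [-2.114, -2.317, 0.002]
wrist_force: [-0.9, -0.2, -0.6]
width: 0.275
```

Request:
play_rows(
  series=[
    {"translation":[0,0,0.002],"spin":0},
    {"translation":[0,0,0.0015],"spin":0},
    {"translation":[0,0,0],"spin":0},
    {"translation":[0,0,0],"spin":0},
  ],
)

```text
time: 15.35
tool_pos: [0.4979, -0.2203, 0.0191]
tcp_rot: [2.117, 2.318, 0.001]
wrist_force: [-0.1, -0.8, -0.2]
width: 0.274
```

Request:
play_rows(
  series=[
    {"translation":[0,0,0.001],"spin":0},
    {"translation":[0,0,0],"spin":0},
    {"translation":[0,0,0],"spin":0},
  ],
)

```text
time: 15.65
tool_pos: [0.4969, -0.22, 0.017]
tcp_rot: [2.119, 2.319, 0.0]
wrist_force: [0.1, 1.0, -0.6]
width: 0.277
```

Request:
play_rows(
  series=[
    {"translation":[0,0,0.0007],"spin":0},
    {"translation":[0,0,0],"spin":0},
    {"translation":[0,0,0],"spin":0},
  ],
)

```text
time: 15.95
tool_pos: [0.497, -0.22, 0.0166]
tcp_rot: [2.119, 2.319, 0.0]
wrist_force: [-1.9, 0.9, 5.4]
width: 0.273
```

Contact again, so release and go back for the jar.

Request:
play_rows(
  series=[
    {"translation":[0,0,0],"spin":0},
    {"translation":[0,0,0],"spin":0},
    {"translation":[0,0,0],"spin":0},
    {"translation":[0,0,0],"spin":0},
    {"translation":[0,0,0],"spin":0},
  ],
  jaw=1,
)

```text
time: 16.45
tool_pos: [0.4968, -0.2198, 0.0159]
tcp_rot: [-2.119, -2.319, 0.0]
wrist_force: [-0.7, 0.4, -0.6]
width: 1.0
```

Request:
play_rows(
  series=[
    {"translation":[0,0,0],"spin":0},
    {"translation":[0,0,-0.03],"spin":0},
    {"translation":[0,0,-0.04],"spin":0},
    {"translation":[0,0,-0.04],"spin":0},
    {"translation":[0,0,-0.03],"spin":0},
  ],
)

```text
time: 16.95
tool_pos: [0.4977, -0.2202, 0.1588]
tcp_rot: [2.117, 2.317, 0.001]
wrist_force: [0.2, -0.1, 0.3]
width: 1.002
```

```bash
python3 - <<'E'
from h import *
s,p,a,c=now(); print(s["time"],p,a-K[2],s["width"])
im=cv2.resize(bot.read_camera("side")[60:330,100:460],None,fx=2,fy=2,interpolation=cv2.INTER_CUBIC)
cv2.imwrite("pics/s5.png",im)
plan(slot(T,1,.14),T[2],15)
E
```

```text
16.95 [ 0.49765447 -0.22023506  0.15879251] 0.0007793741645056584 1.0021988220910456
15 rows [0.029, 0.0017, 0.0016] spin 0.24 norm 0.0291 end [0.5503 0.2094 0.1401] -0.0 rmin 0.506
```

View pics/s5.png

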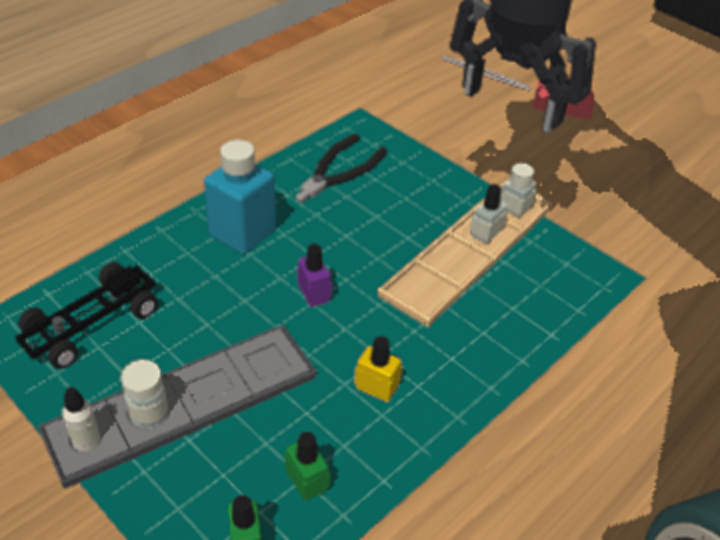

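Flat (488,215) and square (520,190) stand upright in compartments 3 and 4. On to the jar.

Request:
play_rows(
  series=[
    {"translation":[0.029,0.0017,0.0012],"spin":0.24},
    {"translation":[0.029,0.0017,0.0012],"spin":0.24},
    {"translation":[0.029,0.0017,0.0012],"spin":0.24},
    {"translation":[0.029,0.0017,0.0012],"spin":0.24},
    {"translation":[0.029,0.0017,0.0012],"spin":0.24},
  ],
)

```text
time: 17.5
tool_pos: [0.4981, -0.0736, 0.1498]
tcp_rot: [2.239, 2.204, 0.0]
wrist_force: [0.1, 0.6, -0.4]
width: 0.999
```

Request:
play_rows(
  series=[
    {"translation":[0.029,0.0017,0.0012],"spin":0.24},
    {"translation":[0.029,0.0017,0.0012],"spin":0.24},
    {"translation":[0.029,0.0017,0.0012],"spin":0.24},
    {"translation":[0.029,0.0017,0.0012],"spin":0.24},
    {"translation":[0.029,0.0017,0.0012],"spin":0.24},
  ],
)

```text
time: 18.0
tool_pos: [0.5148, 0.0707, 0.1438]
tcp_rot: [2.351, 2.084, -0.0]
wrist_force: [0.7, -0.2, 0.7]
width: 1.0
```

Request:
play_rows(
  series=[
    {"translation":[0.029,0.0017,0.0012],"spin":0.24},
    {"translation":[0.029,0.0017,0.0012],"spin":0.24},
    {"translation":[0.029,0.0017,0.0012],"spin":0.24},
    {"translation":[0.029,0.0017,0.0012],"spin":0.24},
    {"translation":[0.029,0.0017,0.0012],"spin":0.24},
  ],
)

```text
time: 18.5
tool_pos: [0.5466, 0.2124, 0.1377]
tcp_rot: [-2.456, -1.958, 0.0]
wrist_force: [0.7, 0.1, -0.4]
width: 1.0
```

Request:
play_rows(
  series=[
    {"translation":[0,0,0],"spin":0},
    {"translation":[0,0,0],"spin":0},
    {"translation":[0,0,0],"spin":0},
    {"translation":[0,0,0],"spin":0},
  ],
)

```text
time: 18.9
tool_pos: [0.5464, 0.2102, 0.138]
tcp_rot: [2.457, 1.958, -0.001]
wrist_force: [0.4, 1.0, -0.6]
width: 1.0
```

```bash
python3 - <<'E'
from h import *
s,p,a,c=now(); print(s["time"],p,a-T[2])
plan(slot(T,1,.017),T[2],1)
E
```

```text
18.9 [0.54639635 0.21023372 0.13797933] -0.001337137754114065
1 rows [-0.0007, 0.0036, 0.121] spin -0.015 norm 0.1211 end [0.5497 0.2087 0.017 ] -0.0 rmin 0.588
```

Request:
play_rows(
  series=[
    {"translation":[-0.001,0.0035,0.02],"spin":0},
    {"translation":[0,0,0.03],"spin":0},
    {"translation":[0,0,0.03],"spin":0},
    {"translation":[0,0,0.03],"spin":0},
    {"translation":[0,0,0.011],"spin":0},
  ],
)

```text
time: 19.4
tool_pos: [0.5472, 0.2077, 0.0139]
tcp_rot: [-2.455, -1.957, 0.008]
wrist_force: [-0.4, -0.0, 0.1]
width: 1.004
```

Request:
play_rows(
  series=[
    {"translation":[0,0,0],"spin":0},
    {"translation":[0,0,0],"spin":0},
    {"translation":[0,0,0],"spin":0},
  ],
)

```text
time: 19.7
tool_pos: [0.5516, 0.2099, 0.0192]
tcp_rot: [2.455, 1.958, 0.005]
wrist_force: [-0.4, 0.4, -0.0]
width: 0.999
```

Request:
play_rows(
  series=[
    {"translation":[0,0,0],"spin":0},
    {"translation":[0,0,0],"spin":0},
    {"translation":[0,0,0],"spin":0},
    {"translation":[0,0,0],"spin":0},
    {"translation":[0,0,0],"spin":0},
  ],
  jaw=-1,
)

```text
time: 20.2
tool_pos: [0.5502, 0.2097, 0.0178]
tcp_rot: [2.455, 1.959, 0.001]
wrist_force: [-2.1, -0.7, 4.6]
width: 0.413
```

Request:
play_rows(
  series=[
    {"translation":[0,0,0],"spin":0},
    {"translation":[0,0,0],"spin":0},
    {"translation":[0,0,0],"spin":0},
    {"translation":[0,0,0],"spin":0},
  ],
)

```text
time: 20.6
tool_pos: [0.5502, 0.2097, 0.0178]
tcp_rot: [2.456, 1.959, 0.001]
wrist_force: [-0.9, -0.4, 5.8]
width: 0.409
```

```bash
python3 - <<'E'
from h import *
s,p,a,c=now(); print(s["time"],p)
plan(slot(K,1,.14),K[2],15,np.r_[p[:2],.14],a)
E
```

```text
20.6 [0.55023552 0.20968439 0.01779009]
15 rows [-0.0248, -0.0021, 0.0] spin -0.239 norm 0.0249 end [ 0.4901 -0.1572  0.14  ] -0.001 rmin 0.498
```

Request:
play_rows(
  series=[
    {"translation":[0,0,-0.015],"spin":0},
    {"translation":[0,0,-0.025],"spin":0},
    {"translation":[0,0,-0.03],"spin":0},
    {"translation":[0,0,-0.03],"spin":0},
    {"translation":[0,0,-0.02],"spin":0},
  ],
)

```text
time: 21.1
tool_pos: [0.5507, 0.2098, 0.14]
tcp_rot: [2.455, 1.959, 0.004]
wrist_force: [-0.3, 0.9, -1.3]
width: 0.412
```

Request:
play_rows(
  series=[
    {"translation":[-0.0248,-0.002,0],"spin":-0.24},
    {"translation":[-0.0248,-0.002,0],"spin":-0.24},
    {"translation":[-0.0248,-0.002,0],"spin":-0.24},
    {"translation":[-0.0248,-0.002,0],"spin":-0.24},
    {"translation":[-0.0248,-0.002,0],"spin":-0.24},
  ],
)

```text
time: 21.6
tool_pos: [0.5169, 0.0885, 0.1375]
tcp_rot: [2.349, 2.086, -0.0]
wrist_force: [0.2, 0.4, -1.4]
width: 0.412
```

Request:
play_rows(
  series=[
    {"translation":[-0.0248,-0.002,0],"spin":-0.24},
    {"translation":[-0.0248,-0.002,0],"spin":-0.24},
    {"translation":[-0.0248,-0.002,0],"spin":-0.24},
    {"translation":[-0.0248,-0.002,0],"spin":-0.24},
    {"translation":[-0.0248,-0.002,0],"spin":-0.24},
  ],
)

```text
time: 22.1
tool_pos: [0.4975, -0.0344, 0.1375]
tcp_rot: [2.236, 2.206, -0.0]
wrist_force: [0.6, 0.5, -0.2]
width: 0.411
```

Request:
play_rows(
  series=[
    {"translation":[-0.0248,-0.0022,0],"spin":-0.24},
    {"translation":[-0.0248,-0.0022,0],"spin":-0.24},
    {"translation":[-0.0248,-0.0022,0],"spin":-0.24},
    {"translation":[-0.0248,-0.0022,0],"spin":-0.24},
    {"translation":[-0.0248,-0.0022,0],"spin":-0.24},
  ],
)

```text
time: 22.6
tool_pos: [0.49, -0.1586, 0.1375]
tcp_rot: [2.118, 2.32, 0.0]
wrist_force: [-0.5, 0.4, -0.7]
width: 0.411
```

Request:
play_rows(
  series=[
    {"translation":[0,0,0],"spin":0},
    {"translation":[0,0,0],"spin":0},
    {"translation":[0,0,0],"spin":0},
  ],
)

```text
time: 22.9
tool_pos: [0.4902, -0.1569, 0.1371]
tcp_rot: [-2.119, -2.319, -0.0]
wrist_force: [-0.3, -0.6, -1.4]
width: 0.411
```

```bash
python3 - <<'E'
from h import *
s,p,a,c=now(); print(s["time"],p,a-K[2],s["width"])
plan(slot(K,1,.018),K[2],1)
E
```

```text
22.9 [ 0.49019995 -0.1568983   0.137106  ] 0.0008266256416305795 0.41117311543915397
1 rows [-0.0003, 0.0005, 0.1191] spin 0.009 norm 0.1191 end [ 0.4907 -0.1572  0.018 ] 0.0 rmin 0.515
```

Request:
play_rows(
  series=[
    {"translation":[0,0,0.03],"spin":0},
    {"translation":[0,0,0.03],"spin":0},
    {"translation":[0,0,0.03],"spin":0},
    {"translation":[0,0,0.02],"spin":0},
    {"translation":[0,0,0.007],"spin":0},
  ],
)

```text
time: 23.4
tool_pos: [0.4883, -0.1557, 0.0176]
tcp_rot: [-2.114, -2.317, 0.003]
wrist_force: [0.1, 0.3, -0.9]
width: 0.411
```

Request:
play_rows(
  series=[
    {"translation":[0,0,0.002],"spin":0},
    {"translation":[0,0,0.0015],"spin":0},
    {"translation":[0,0,0],"spin":0},
    {"translation":[0,0,0],"spin":0},
    {"translation":[0,0,0],"spin":0},
  ],
)

```text
time: 23.9
tool_pos: [0.4912, -0.1579, 0.0175]
tcp_rot: [2.118, 2.318, 0.001]
wrist_force: [0.9, 0.3, -1.7]
width: 0.412
```

Request:
play_rows(
  series=[
    {"translation":[0,0,0.001],"spin":0},
    {"translation":[0,0,0],"spin":0},
    {"translation":[0,0,0],"spin":0},
  ],
)

```text
time: 24.2
tool_pos: [0.4906, -0.1577, 0.0158]
tcp_rot: [2.119, 2.319, 0.0]
wrist_force: [0.0, 0.5, 0.3]
width: 0.409
```

Request:
play_rows(
  series=[
    {"translation":[0,0,0.0005],"spin":0},
    {"translation":[0,0,0],"spin":0},
    {"translation":[0,0,0],"spin":0},
  ],
)

```text
time: 24.5
tool_pos: [0.4906, -0.1577, 0.0158]
tcp_rot: [2.119, 2.319, -0.0]
wrist_force: [-1.7, -0.3, 5.5]
width: 0.414
```

Contact, so release and go for the dropper.

Request:
play_rows(
  series=[
    {"translation":[0,0,0],"spin":0},
    {"translation":[0,0,0],"spin":0},
    {"translation":[0,0,0],"spin":0},
    {"translation":[0,0,0],"spin":0},
    {"translation":[0,0,0],"spin":0},
  ],
  jaw=1,
)

```text
time: 25.0
tool_pos: [0.4904, -0.1576, 0.015]
tcp_rot: [-2.119, -2.319, 0.0]
wrist_force: [0.0, -0.0, -0.2]
width: 1.001
```

Request:
play_rows(
  series=[
    {"translation":[0,0,0],"spin":0},
    {"translation":[0,0,-0.03],"spin":0},
    {"translation":[0,0,-0.04],"spin":0},
    {"translation":[0,0,-0.04],"spin":0},
    {"translation":[0,0,-0.03],"spin":0},
  ],
)

```text
time: 25.5
tool_pos: [0.4912, -0.1579, 0.1577]
tcp_rot: [2.117, 2.318, 0.002]
wrist_force: [0.3, -0.0, -0.8]
width: 0.999
```

```bash
python3 - <<'E'
from h import *
s,p,a,c=now(); print(s["time"],p,a-K[2],s["width"])
im=cv2.resize(bot.read_camera("side")[60:330,100:460],None,fx=2,fy=2,interpolation=cv2.INTER_CUBIC)
cv2.imwrite("pics/s6.png",im)
plan(slot(T,0,.14),T[2],15)
E
```

```text
25.5 [ 0.49121771 -0.1579021   0.1577451 ] 0.0007771718749459006 0.999135109602833
15 rows [0.0289, 0.003, 0.0015] spin 0.24 norm 0.0291 end [0.5634 0.2695 0.1405] -0.0 rmin 0.501
```

View pics/s6.png

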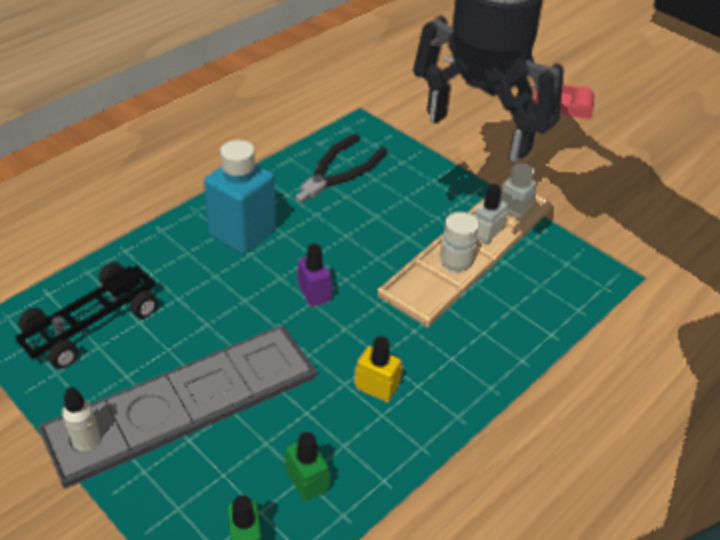

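The jar stands in compartment 2 at (460,245), with flat and square undisturbed. The dropper is at (80,420).

Request:
play_rows(
  series=[
    {"translation":[0.0289,0.003,0.0012],"spin":0.24},
    {"translation":[0.0289,0.003,0.0012],"spin":0.24},
    {"translation":[0.0289,0.003,0.0012],"spin":0.24},
    {"translation":[0.0289,0.003,0.0012],"spin":0.24},
    {"translation":[0.0289,0.003,0.0012],"spin":0.24},
  ],
)

```text
time: 26.05
tool_pos: [0.4982, -0.0115, 0.1488]
tcp_rot: [-2.239, -2.204, 0.0]
wrist_force: [0.1, 0.3, -0.0]
width: 1.002
```

Request:
play_rows(
  series=[
    {"translation":[0.0289,0.0032,0.0012],"spin":0.24},
    {"translation":[0.0289,0.0032,0.0012],"spin":0.24},
    {"translation":[0.0289,0.0032,0.0012],"spin":0.24},
    {"translation":[0.0289,0.0032,0.0012],"spin":0.24},
    {"translation":[0.0289,0.0032,0.0012],"spin":0.24},
  ],
)

```text
time: 26.55
tool_pos: [0.5224, 0.1319, 0.1427]
tcp_rot: [-2.351, -2.084, 0.0]
wrist_force: [0.4, -0.2, 0.2]
width: 0.998
```

Request:
play_rows(
  series=[
    {"translation":[0.0289,0.0032,0.0012],"spin":0.24},
    {"translation":[0.0289,0.0032,0.0012],"spin":0.24},
    {"translation":[0.0289,0.0032,0.0012],"spin":0.24},
    {"translation":[0.0289,0.0032,0.0012],"spin":0.24},
    {"translation":[0.0289,0.0032,0.0012],"spin":0.24},
  ],
)

```text
time: 27.05
tool_pos: [0.5614, 0.2719, 0.1365]
tcp_rot: [-2.456, -1.959, 0.001]
wrist_force: [0.3, -1.5, 0.0]
width: 0.997
```

Request:
play_rows(
  series=[
    {"translation":[0,0,0],"spin":0},
    {"translation":[0,0,0],"spin":0},
    {"translation":[0,0,0],"spin":0},
    {"translation":[0,0,0],"spin":0},
  ],
)

```text
time: 27.45
tool_pos: [0.5611, 0.2696, 0.1369]
tcp_rot: [2.457, 1.958, -0.001]
wrist_force: [-0.4, 0.2, 0.4]
width: 1.005
```

```bash
python3 - <<'E'
from h import *
s,p,a,c=now(); print(s["time"],p,a-T[2])
plan(slot(T,0,.019),T[2],1)
E
```

```text
27.45 [0.56112652 0.2696376  0.13693066] -0.0012497983267215351
1 rows [0.0001, 0.0024, 0.1179] spin -0.014 norm 0.1179 end [0.5635 0.2692 0.019 ] -0.0 rmin 0.624
```

Request:
play_rows(
  series=[
    {"translation":[-0.0005,0.002,0.02],"spin":0},
    {"translation":[0,0,0.03],"spin":0},
    {"translation":[0,0,0.03],"spin":0},
    {"translation":[0,0,0.028],"spin":0},
    {"translation":[0,0,0.01],"spin":0},
  ],
)

```text
time: 27.95
tool_pos: [0.5607, 0.2677, 0.0159]
tcp_rot: [-2.456, -1.957, 0.009]
wrist_force: [-1.3, -0.1, -0.4]
width: 0.998
```

Request:
play_rows(
  series=[
    {"translation":[0,0,0],"spin":0},
    {"translation":[0,0,0],"spin":0},
    {"translation":[0,0,0],"spin":0},
  ],
)

```text
time: 28.25
tool_pos: [0.565, 0.2703, 0.0212]
tcp_rot: [2.455, 1.958, 0.005]
wrist_force: [-0.0, -0.4, 1.3]
width: 1.0
```

Request:
play_rows(
  series=[
    {"translation":[0,0,0],"spin":0},
    {"translation":[0,0,0],"spin":0},
    {"translation":[0,0,0],"spin":0},
    {"translation":[0,0,0],"spin":0},
    {"translation":[0,0,0],"spin":0},
  ],
  jaw=-1,
)

```text
time: 28.75
tool_pos: [0.5636, 0.2699, 0.0195]
tcp_rot: [2.456, 1.959, 0.001]
wrist_force: [-0.7, 1.0, 2.4]
width: 0.297
```

Request:
play_rows(
  series=[
    {"translation":[0,0,0],"spin":0},
    {"translation":[0,0,0],"spin":0},
    {"translation":[0,0,0],"spin":0},
    {"translation":[0,0,0],"spin":0},
  ],
)

```text
time: 29.15
tool_pos: [0.5636, 0.2699, 0.0195]
tcp_rot: [2.456, 1.959, 0.001]
wrist_force: [-1.3, 0.5, 4.6]
width: 0.294
```

```bash
python3 - <<'E'
from h import *
s,p,a,c=now(); print(s["time"],p)
plan(slot(K,0,.14),K[2],15,np.r_[p[:2],.14],a)
E
```

```text
29.15 [0.56360824 0.26990962 0.01946279]
15 rows [-0.0248, -0.0033, 0.0] spin -0.239 norm 0.025 end [ 0.4856 -0.0956  0.14  ] -0.001 rmin 0.491
```

Request:
play_rows(
  series=[
    {"translation":[0,0,-0.015],"spin":0},
    {"translation":[0,0,-0.025],"spin":0},
    {"translation":[0,0,-0.03],"spin":0},
    {"translation":[0,0,-0.03],"spin":0},
    {"translation":[0,0,-0.02],"spin":0},
  ],
)

```text
time: 29.65
tool_pos: [0.5641, 0.2701, 0.1421]
tcp_rot: [2.455, 1.959, 0.004]
wrist_force: [0.3, 0.5, 1.0]
width: 0.297
```

Request:
play_rows(
  series=[
    {"translation":[-0.0248,-0.0033,0],"spin":-0.24},
    {"translation":[-0.0248,-0.0033,0],"spin":-0.24},
    {"translation":[-0.0248,-0.0033,0],"spin":-0.24},
    {"translation":[-0.0248,-0.0033,0],"spin":-0.24},
    {"translation":[-0.0248,-0.0033,0],"spin":-0.24},
  ],
)

```text
time: 30.15
tool_pos: [0.524, 0.1499, 0.1395]
tcp_rot: [2.349, 2.086, -0.0]
wrist_force: [0.2, 0.2, -0.3]
width: 0.292
```

Request:
play_rows(
  series=[
    {"translation":[-0.0248,-0.0033,0],"spin":-0.24},
    {"translation":[-0.0248,-0.0033,0],"spin":-0.24},
    {"translation":[-0.0248,-0.0033,0],"spin":-0.24},
    {"translation":[-0.0248,-0.0033,0],"spin":-0.24},
    {"translation":[-0.0248,-0.0033,0],"spin":-0.24},
  ],
)

```text
time: 30.65
tool_pos: [0.498, 0.0276, 0.1395]
tcp_rot: [2.236, 2.206, -0.0]
wrist_force: [0.5, 0.3, -0.1]
width: 0.29
```

Request:
play_rows(
  series=[
    {"translation":[-0.0248,-0.0033,0],"spin":-0.24},
    {"translation":[-0.0248,-0.0033,0],"spin":-0.24},
    {"translation":[-0.0248,-0.0033,0],"spin":-0.24},
    {"translation":[-0.0248,-0.0033,0],"spin":-0.24},
    {"translation":[-0.0248,-0.0033,0],"spin":-0.24},
  ],
)

```text
time: 31.15
tool_pos: [0.485, -0.0968, 0.1396]
tcp_rot: [2.118, 2.32, -0.0]
wrist_force: [1.5, -0.8, -0.2]
width: 0.292
```

Request:
play_rows(
  series=[
    {"translation":[0,0,0],"spin":0},
    {"translation":[0,0,0],"spin":0},
    {"translation":[0,0,0],"spin":0},
  ],
)

```text
time: 31.45
tool_pos: [0.4854, -0.0952, 0.1392]
tcp_rot: [-2.119, -2.319, -0.0]
wrist_force: [-0.1, 0.2, -0.4]
width: 0.29
```

```bash
python3 - <<'E'
from h import *
s,p,a,c=now(); print(s["time"],p,a-K[2],s["width"])
plan(slot(K,0,.0185),K[2],1)
E
```

```text
31.45 [ 0.48541088 -0.09519405  0.13920566] 0.0007108655015559823 0.2904961631837802
1 rows [-0.0002, -0.0003, 0.1207] spin 0.008 norm 0.1207 end [ 0.4851 -0.0954  0.0185] 0.0 rmin 0.494
```

Request:
play_rows(
  series=[
    {"translation":[0,0,0.03],"spin":0},
    {"translation":[0,0,0.03],"spin":0},
    {"translation":[0,0,0.03],"spin":0},
    {"translation":[0,0,0.02],"spin":0},
    {"translation":[0,0,0.007],"spin":0},
  ],
)

```text
time: 31.95
tool_pos: [0.4834, -0.0942, 0.0197]
tcp_rot: [-2.114, -2.317, 0.003]
wrist_force: [0.3, -0.0, 0.5]
width: 0.29
```

Request:
play_rows(
  series=[
    {"translation":[0,0,0.002],"spin":0},
    {"translation":[0,0,0.0015],"spin":0},
    {"translation":[0,0,0],"spin":0},
    {"translation":[0,0,0],"spin":0},
    {"translation":[0,0,0],"spin":0},
  ],
)

```text
time: 32.45
tool_pos: [0.4863, -0.096, 0.0195]
tcp_rot: [2.118, 2.318, 0.001]
wrist_force: [-0.3, 0.1, -0.2]
width: 0.291
```

Request:
play_rows(
  series=[
    {"translation":[0,0,0.0012],"spin":0},
    {"translation":[0,0,0],"spin":0},
    {"translation":[0,0,0],"spin":0},
    {"translation":[0,0,0],"spin":0},
  ],
)

```text
time: 32.85
tool_pos: [0.4855, -0.0958, 0.0174]
tcp_rot: [-2.119, -2.319, 0.0]
wrist_force: [-1.2, 0.1, 1.2]
width: 0.297
```

At the contact height (0.0174, first touch force). Release and back off.

Request:
play_rows(
  series=[
    {"translation":[0,0,0.0003],"spin":0},
    {"translation":[0,0,0],"spin":0},
    {"translation":[0,0,0],"spin":0},
  ],
)

```text
time: 33.15
tool_pos: [0.4856, -0.0959, 0.0174]
tcp_rot: [-2.119, -2.319, 0.0]
wrist_force: [-2.3, -0.2, 5.1]
width: 0.301
```

Request:
play_rows(
  series=[
    {"translation":[0,0,0],"spin":0},
    {"translation":[0,0,0],"spin":0},
    {"translation":[0,0,0],"spin":0},
    {"translation":[0,0,0],"spin":0},
    {"translation":[0,0,0],"spin":0},
  ],
  jaw=1,
)

```text
time: 33.65
tool_pos: [0.4855, -0.0958, 0.0169]
tcp_rot: [-2.119, -2.319, 0.0]
wrist_force: [0.1, 0.3, -0.2]
width: 1.0
```

Request:
play_rows(
  series=[
    {"translation":[0,0,0],"spin":0},
    {"translation":[0,0,-0.03],"spin":0},
    {"translation":[0,0,-0.04],"spin":0},
    {"translation":[0,0,-0.04],"spin":0},
    {"translation":[0,0,-0.04],"spin":0},
  ],
)

```text
time: 34.15
tool_pos: [0.4852, -0.0957, 0.1684]
tcp_rot: [-2.119, -2.319, 0.0]
wrist_force: [0.0, 0.0, -0.9]
width: 1.005
```

Request:
play_rows(
  series=[
    {"translation":[0.04,0,-0.01],"spin":0},
    {"translation":[0.04,0,-0.01],"spin":0},
    {"translation":[0.04,0,-0.01],"spin":0},
    {"translation":[0.04,0,0],"spin":0},
    {"translation":[0.04,0,0],"spin":0},
  ],
)

```text
time: 34.65
tool_pos: [0.4675, 0.1049, 0.1979]
tcp_rot: [2.119, 2.318, 0.002]
wrist_force: [0.8, 0.4, -0.7]
width: 0.999
```

Request:
play_rows(
  series=[
    {"translation":[0,0,0],"spin":0},
    {"translation":[0,0,0],"spin":0},
    {"translation":[0,0,0],"spin":0},
    {"translation":[0,0,0],"spin":0},
    {"translation":[0,0,0],"spin":0},
  ],
)

```text
time: 35.15
tool_pos: [0.4677, 0.1023, 0.197]
tcp_rot: [2.121, 2.317, -0.0]
wrist_force: [0.5, -0.1, 0.1]
width: 0.999
```

```bash
python3 - <<'E'
from h import *
P=[]
for i,(zt,r) in enumerate([(.079,0.003),(.063,.0175),(.073,.0075),(.063,.0125)]):
    q=slot(K,i,zt); P+=[q+[r*np.cos(k*.52),r*np.sin(k*.52),0] for k in range(12)]
o=[]
for n,(y0,y1,x0,x1) in(("side",(110,230,270,400)),("top",(180,250,260,400))):
    m=cv2.resize(bot.read_camera(n),None,fx=4,fy=4,interpolation=cv2.INTER_CUBIC); b=m.copy()
    for u,v in proj(n,P): cv2.circle(m,(int(u*4+1.5),int(v*4+1.5)),1,(0,0,255),-1)
    o.append(cv2.resize(m[y0*4:y1*4,x0*4:x1*4],(560,int(560*(y1-y0)/(x1-x0)))))
o[0]=o[0][:310]if 0 else o[0]
v=np.vstack(o); cv2.imwrite("pics/end.png",cv2.resize(v,None,fx=min(1,600/v.shape[0]),fy=min(1,600/v.shape[0])))
E
```

```text
(no output)
```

View pics/end.png

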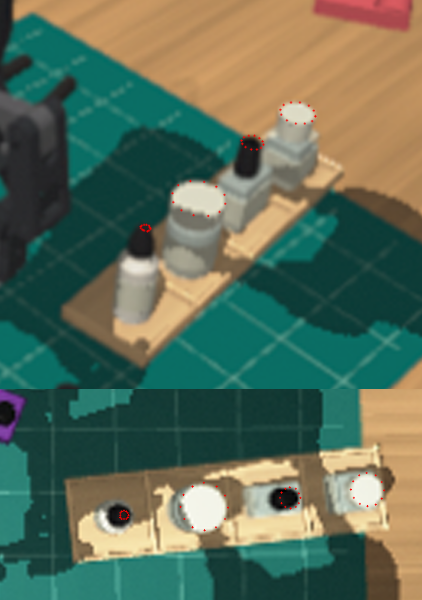

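The final view shows all four upright in order: dropper (138,280), jar (195,225), flat (245,185), square (293,145). Their caps are within about 4 mm of the predicted places. Handing in.

```bash
python3 -c "
from workcell import bot
print(bot.finish_job(), bot.read_state()['time'])"
```

```text
the job is handed in; nothing more can be done
the job is handed in; nothing more can be done
```

All four bottles are in the plywood rack in their original order, left to right: dropper, jar, flat, square. I handed the job in at about 35 s of the 99 s allowed; no verdict is reported.

**How it went:** I found the tray and rack from the top camera and checked them against the side camera; they agreed to about 2 mm. I gripped each bottle at 30 N across the tray. I lowered it until it touched the compartment floor at about 5 N, then let go.

**Last checks:** The final side and top pictures show every bottle upright. Each cap is within about 4 mm of where it should be over its compartment's centre; the dropper is the furthest off. The gripper was open and clear of everything at the end.

**Other objects:** I did not measure the cutters, chassis or solvent bottle again at the end. They had not visibly moved in the side picture after the third bottle, and the arm never went near them. No check failed or disagreed.

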